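Work the brace bar past the keeper post into the display bay

ROBOT

A 6-joint arm with a two-finger parallel gripper is mounted at the origin on the work surface. World frame = base frame: x ahead of the robot, y to its left, z up, the work surface at z = 0. Lengths are in mm, angles in rad, forces in N, time in s.
With the tool pointing down it reaches from about 375 to 975 mm from the base axis. Payload 3.8 kg.
Tool frame: the origin (TCP) lies at the very end of the fingers, on their centre line; the grasp point (between the pads) lies 19 mm behind it; x points along the fingers, z is the direction in which the jaws open and shut, and the axes are right-handed (so a half turn about x gives the same grasp; the last joint's range is limited). The gripper opens to 88 mm and grips with 3 to 60 N. Pads are 18 mm wide; open, the fingers measure 123 mm over their backs; the gripper's body (75 mm by 187 mm) begins 45 mm behind the grasp point.
Start: joints at [-1.311, 0.264, 1.604, -0, 1.274, -0.037], TCP at [197.406, -645.483, 238.706] pointing down, gripper open.
Joint ranges: [-2.63, 2.63], [-0.94, 2.18], [0.31, 2.57], [-1.31, 4.45], [0, 2.66], [-2.55, 2.55]. Speed limits (rad/s): [2.57, 2.57, 3.14, 3.14, 3.14, 3.14].

INTERFACE

Orientations are given as a unit quaternion [x, y, z, w].
In Python, from station import robot gives the robot as it stands.
- The arm moves only by the tool step_arm, never from a script. Its argument "deltas" is text: rows parted by semicolons, each of 7 numbers parted by spaces: the turn, a rotation vector about the tool's x, y, z in units of 6 degrees (1.0 is 6 degrees), then the shift along the tool's x, y, z in units of 25 mm (1.0 is 25 mm), then the opening, from 0 (shut) to 1 (fully open). A call has 1 to 12 rows; each row is the pose to reach, as a shift and turn from the pose commanded when the call began, along the tool's axes at that moment; what a row does not reach only later rows make up. A row lasts 1/10 s, in which the tool goes at most 50 mm and 8.59 degrees, less where a joint would pass 70% of its speed; a pose out of reach is approached as far as the arm can. A call with a gripper value outside its range is refused whole. The fingers move at their own pace and stop on an object; the grip force is fixed at half the most. Time passes only in rows, so rows that repeat a pose let the fingers close. It gives the time, the measured TCP pose, the force and the opening at its end, in the units of the state.
- robot.get_obs(): the state, without advancing time (a new reading comes with each control period).
- robot.capture(name): name is "side" or "top"; returns a dict with "color" (384x512x3 uint8, red, green, blue), "depth" (384x512 float32, mm along the optical axis (not along the pixel's ray), 0 where there is no reading), "fx", "fy", "cx", "cy" (pixels), "extrinsics" (4x4, takes a point from camera to world coordinates). Camera axes: x right, y down, z forward; pixel columns grow to the right and rows downward; lengths in mm; the calibration is good to about 2 mm. A picture is of the moment at which its call begins.
- robot.close_job(): hands the job in, once; it reports no verdict.
Trained networks look in the newest picture that a camera, given by its name, has taken for a name from the list of things; names that differ only in an ending like _2 or _b are one class to them, and where a whole thing is asked for, a point or a joint stands for the part that bears it (a point fixed in the world has none). Each returns a list of dicts, best first, with "p" (0 to 1); they miss things now and then, are a little off and sometimes report something else, mostly with a low value. They report only what shows in the picture. A call takes as long as a camera call. They do not tell look-alikes from the thing itself.
- robot.spot_in(camera, thing): "box" ([left, top, right, bottom] in pixels, round what is visible of it).
- robot.landmark_of(camera, thing): "location" ([row, column] in pixels: a listed point, or the origin of a listed thing).
The state is a dict: "t": time; "joints": joint angles; "joint_vel": joint speeds; "effort": joint torques, N m; "eef_pos": TCP position; "eef_rot": TCP orientation; "contact_force": force on the tool from outside, world axes, zero at the start; "moment": the same for the moment, N m; "opening": opening from 0.0 (shut) to 1.0 (fully open).
Only numpy, scipy, OpenCV 4.12 (cv2) and the standard library are available. Lean on these libraries where they do the work, as an engineer would, in place of code of your own. Each camera call takes 0.05 s, during which the arm holds its last target.

TASK

On the shop counter, push the aluminium bar into the red three-sided display bay: first work its red-capped end in through the mouth past the keeper post, then swing the blue-capped end in after it, until the whole bar lies inside the bay behind the post. Only push it along the counter with light fingertip pressure; do not grip, lift or tip it or force it against the walls. Leave the bottle, the mug and the marker pen where they are, and finish with the robot clear of everything.

Things in the scene. Friction and masses are not known exactly. Their poses are not given: they have to be found in the camera images.
- bar: Loose straight bar of box-section aluminium, 240 mm long, 30 mm wide, 28 mm high, about 0.3 kg, lying flat on the counter. Origin: centre of its underside. Its y axis runs along its length, towards the red-capped end; x across it, z up. Ends flat, caps 25 mm long. It starts in front of the bay's mouth, red end to the left.
- bar_red_end (a point): Centre of the bar's red-capped end face (120 mm from the bar's centre along its +y, 14 mm above its underside).
- bar_blue_end (a point): Centre of the bar's blue-capped end face (120 mm from the bar's centre along its -y, 14 mm above its underside).
- bay: Fixed display bay: three red walls, 30 mm high, 8 mm thick, standing on the counter (its chequered floor is level with the counter). Origin: middle of its floor. x points into the bay, away from the robot; y along its length, to the robot's left. Inside 90 mm (x) by 300 mm (y): back wall's face at x = +45 mm, end walls' faces at y = +/-150 mm; the side at x = -45 mm is the open mouth.
- post: Fixed upright keeper post, 16 mm diameter, 50 mm high, all yellow, standing on the bay's mouth line (x = -45 mm in the bay's frame) at y = +50 to +75 mm. Origin: centre of its foot. The opening between it and the bay's -y wall is shorter than the bar.
- bottle: Bystander: green bottle with a yellow label, 54 mm diameter, 130 mm high, standing beyond the bay's -y end. Origin: centre of its underside.
- mug: Bystander: white mug, 76 mm diameter, 90 mm high, standing beyond the bay's +y end. Origin: centre of its underside.
- marker: Bystander: white marker pen with black cap, 125 x 14 x 14 mm, lying in front of the bay near its +y end. Origin: centre of its underside, y axis along it.
There are look-alikes about, which are no part of the job. What is meant by the bar is not pink or turquoise, and is the larger of those in its own colour.

How it is judged:
By the outcome, as a careful person would: the job done as asked, in the order asked, and still so for the second after the job is handed in, with the robot touching nothing.
It also fails if it takes over 72 s, if anything falls off the work surface, if the arm or the gripper's body presses on something with over 40 N, if the wrist force passes 120 N, or if a joint passes its speed limit or range.

## Working session

There is one attempt and no reset: what is moved stays moved. The work goes in short steps, Python scripts to look and compute and a tool call to move; the robot and the scene stay as the last step left them, time stands still between calls to the robot, and variables do not carry over. Pictures are saved under pics/ and viewed, and the job is handed in when it is done.

Besides the shell and the picture viewer there is one more tool, called after "Emit:" in YAML: its name, and indented under it one key for each argument. step_arm: Moves the arm, as the interface text tells. Its arguments: {"type":"object","properties":{"deltas":{"type":"string"}},"required":["deltas"]}

```bash
mkdir -p pics; ls; python3 - <<'E'
from station import robot
import cv2,numpy as np
o=robot.get_obs();print({k:np.round(v,3).tolist() for k,v in o.items()})
for n in("top","side"):
    c=robot.capture(n);cv2.imwrite(f"pics/{n}0.png",c["color"][:,:,::-1]);print(n,c["fx"],c["fy"],c["cx"],c["cy"],np.round(c["extrinsics"],4).tolist())
    for th in("bar","bar_red_end","bar_blue_end","bay","post","bottle","mug","marker"):
        print(th,[(np.round(d["location"]).tolist(),round(d["p"],2)) for d in robot.landmark_of(n,th)][:4],[(np.round(d["box"]).tolist(),round(d["p"],2)) for d in robot.spot_in(n,th)][:4])
E
```

```text
pics
{'t': 0.0, 'joints': [-1.311, 0.265, 1.605, -0.0, 1.274, -0.037], 'joint_vel': [0.0, 0.001, -0.001, 0.0, -0.001, -0.001], 'effort': [0.003, -50.21, -35.688, 0.073, 0.029, -0.0], 'eef_pos': [197.235, -644.795, 237.397], 'eef_rot': [0.421, 0.569, -0.42, 0.568], 'contact_force': [-0.908, -0.812, 0.272], 'moment': [-0.016, -0.021, -0.023], 'opening': 1.001}
top 395.8584808386982 395.8584808386982 250.05450236434706 192.997708486342 [[0.0212, -0.9852, 0.17, 351.3548], [-0.9997, -0.0225, -0.0058, 28.5773], [0.0095, -0.1698, -0.9854, 984.1771], [0.0, 0.0, 0.0, 1.0]]
bar [([227.0, 394.0], 0.85), ([212.0, 278.0], 0.82), ([274.0, 174.0], 0.62), ([272.0, 305.0], 0.61)] [([378.0, 200.0, 414.0, 260.0], 0.79), ([232.0, 203.0, 330.0, 223.0], 0.77), ([277.0, 248.0, 342.0, 297.0], 0.68), ([164.0, 227.0, 183.0, 331.0], 0.67)]
bar_red_end [([299.0, 334.0], 0.94), ([216.0, 231.0], 0.87), ([331.0, 171.0], 0.64), ([255.0, 381.0], 0.61)] [([165.0, 228.0, 182.0, 331.0], 0.97), ([231.0, 202.0, 325.0, 220.0], 0.9), ([378.0, 199.0, 416.0, 261.0], 0.83), ([277.0, 249.0, 343.0, 301.0], 0.61)]
bar_blue_end [
[... 1052 characters left out ...]
([121.0, 146.0, 215.0, 168.0], 0.96), ([168.0, 328.0, 255.0, 380.0], 0.69), ([125.0, 225.0, 191.0, 288.0], 0.61), ([226.0, 184.0, 246.0, 278.0], 0.55)]
bar_blue_end [([159.0, 219.0], 0.97), ([271.0, 235.0], 0.88), ([229.0, 189.0], 0.78), ([373.0, 253.0], 0.64)] [([127.0, 224.0, 192.0, 289.0], 0.98), ([120.0, 149.0, 222.0, 166.0], 0.79), ([220.0, 189.0, 247.0, 274.0], 0.77), ([169.0, 328.0, 256.0, 378.0], 0.61)]
bay [] [([267.0, 149.0, 319.0, 253.0], 0.92)]
post [([182.0, 275.0], 0.42)] []
bottle [([281.0, 305.0], 0.64)] [([293.0, 232.0, 321.0, 292.0], 0.97)]
mug [([131.0, 290.0], 0.8)] [([265.0, 98.0, 308.0, 138.0], 0.9)]
marker [([153.0, 252.0], 0.64)] [([240.0, 138.0, 265.0, 168.0], 0.67)]
```

```bash
python3 - <<'E'
import cv2
a=cv2.imread("pics/top0.png")[110:350,90:450]
cv2.imwrite("pics/top0z.png",cv2.resize(a,(792,528),interpolation=cv2.INTER_CUBIC))
E
```

```text
(no output)
```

View pics/top0z.png

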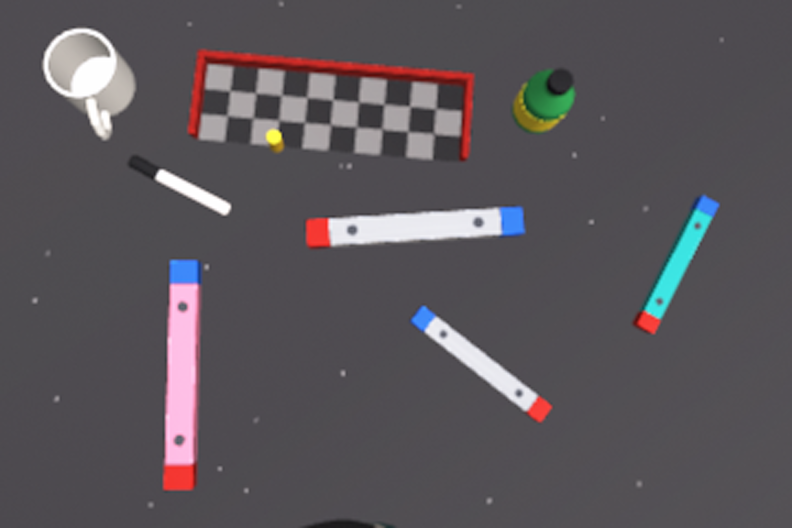

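View pics/side0.png

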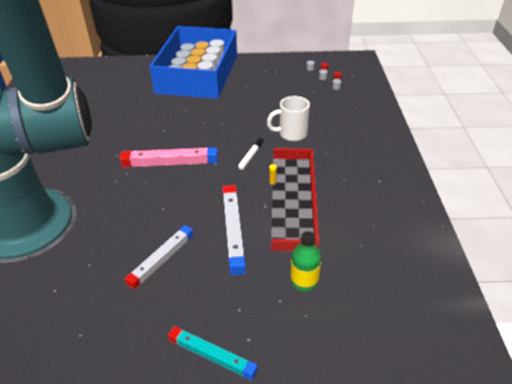

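The bars in the top picture are pink (174,274), turquoise (396,230), small silver (310,275) and large silver (278,212). The large silver one, red end left at (232,216) and blue end right at (325,210), is the one meant: it is not pink or turquoise, and it is the larger of the silver pair in front of the mouth. The enlarged crop confirms it. The post is at about (215,173).

```bash
cat > h.py <<'E'
from station import robot
import cv2,numpy as np
def cap(n="top"):
    return robot.capture(n)
def world(c):
    d=c["depth"];h,w=d.shape
    v,u=np.mgrid[:h,:w]
    P=np.stack([(u-c["cx"])/c["fx"]*d,(v-c["cy"])/c["fy"]*d,d],-1)
    E=c["extrinsics"];W=P@E[:3,:3].T+E[:3,3];W[d<=0]=np.nan
    return W
def pix2plane(c,uv,z):
    E=c["extrinsics"];r=E[:3,:3]@np.array([(uv[0]-c["cx"])/c["fx"],(uv[1]-c["cy"])/c["fy"],1.])
    s=(z-E[2,3])/r[2];return (E[:3,3]+s*r)[:2]
def w2p(c,p):
    E=c["extrinsics"];q=E[:3,:3].T@(np.array(p,float)-E[:3,3]);return np.array([q[0]/q[2]*c["fx"]+c["cx"],q[1]/q[2]*c["fy"]+c["cy"]])
def rectify(c,z,x0,x1,y0,y1,s=2):
    # image: rows = x decreasing, cols = y decreasing, s px/mm
    pts=np.float32([[x0,y0],[x1,y0],[x1,y1],[x0,y1]])
    src=np.float32([w2p(c,[*p,z]) for p in pts])
    dst=np.float32([[(y1-p[1])*s,(x1-p[0])*s] for p in pts])
    M=cv2.getPerspectiveTransform(src,dst)
    return cv2.warpPerspective(c["color"][:,:,::-1],M,(int((y1-y0)*s),int((x1-x0)*s)),flags=cv2.INTER_CUBIC)
E
python3 - <<'E'
from h import *
c=cap();W=world(c)
np.save("W0.npy",W)
def reg(u0,v0,u1,v1,zlo,zhi):
    w=W[v0:v1,u0:u1].reshape(-1,3);return w[(w[:,2]>zlo)&(w[:,2]<zhi)]
print("z table",np.nanmedian(W[230:245,200:280,2]))
b=reg(222,195,335,230,18,40);print("bar",len(b),np.median(b[:,2]),cv2.minAreaRect(b[:,:2].astype(np.float32)),b[:,:2].mean(0))
w=reg(165,125,310,190,18,40);print("walls",len(w),cv2.minAreaRect(w[:,:2].astype(np.float32)))
p=reg(207,165,222,185,30,60);print("post",len(p),p.mean(0),p[:,2].max())
cv2.imwrite("pics/r0.png",rectify(c,0,420,640,-180,220))
cv2.imwrite("pics/r28.png",rectify(c,28,420,640,-180,220))
for nm,uv in(("red",(231,216)),("blue",(327,210))): print(nm,pix2plane(c,uv,14))
for nm,r in (("bottle",(322,140,356,170)),("mug",(105,120,155,175)),("marker",(145,178,197,210))):
    q=reg(*r,8,140);print(nm,np.round(q.mean(0)),np.round(q.min(0)),np.round(q.max(0)))
E
```

```text
z table 1.762807574776275
bar 1208 29.158618721939433 ((470.8437805175781, -48.04364013671875), (29.99500274658203, 239.6314697265625), 4.853104591369629) [470.22127853 -46.80033322]
walls 841 ((587.7275390625, 60.22174072265625), (338.9964904785156, 144.15252685546875), 86.69046783447266)
post 43 [562.30358421 109.99111896  47.85589028] 54.36250550051
red [460.17111324  68.54639486]
blue [ 480.36623526 -168.30342097]
bottle [ 602. -179.   85.] [ 584. -212.    8.] [ 637. -159.  134.]
mug [626. 315.  56.] [559. 277.   8.] [666. 352.  96.]
marker [514. 218.  15.] [483. 161.   8.] [552. 275.  20.]
```

View pics/r0.png

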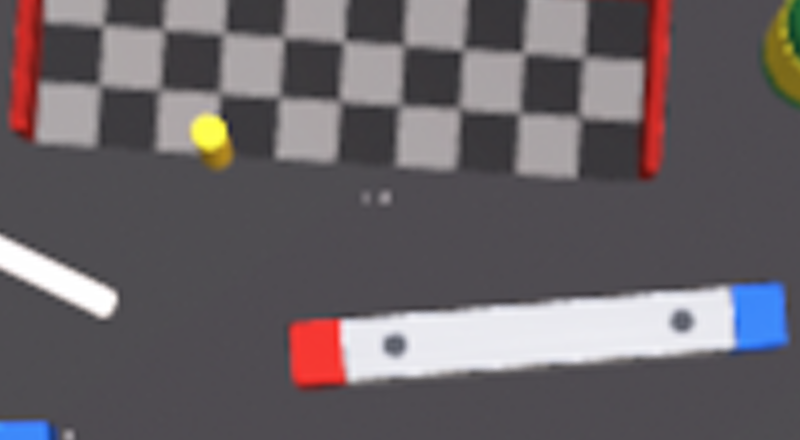

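View pics/r28.png

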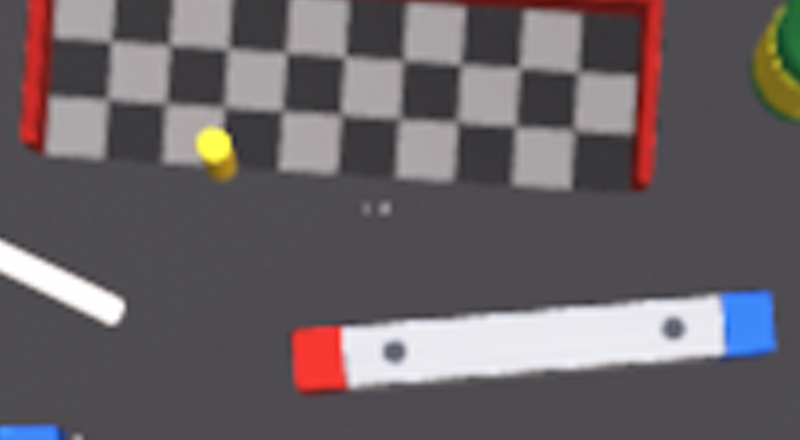

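```bash
cat >> h.py <<'E'
from scipy.spatial.transform import Rotation as Rn
def go(*targets,obs=None):
    """each target (x,y,z,yaw deg of the jaw axis); relative to the pose now"""
    o=obs or robot.get_obs();R0=Rn.from_quat(o["eef_rot"]);p0=np.array(o["eef_pos"])
    M=R0.as_matrix();print("t",round(o["t"],2),"tcp",np.round(p0,1),"zyaw",round(np.degrees(np.arctan2(M[1,2],M[0,2])),1),"xaxis",np.round(M[:,0],3),"F",np.round(o["contact_force"],1),"j",np.round(o["joints"],2))
    for x,y,z,yaw in targets:
        best=None
        for a in (yaw,yaw+180):
            a=np.radians(a);zt=np.array([np.cos(a),np.sin(a),0]);xt=np.array([0,0,-1.]);yt=np.cross(zt,xt)
            R1=Rn.from_matrix(np.stack([xt,yt,zt],1));r=(R0.inv()*R1).as_rotvec(degrees=True)
            if best is None or np.linalg.norm(r)<np.linalg.norm(best): best=r
        d=R0.inv().apply(np.array([x,y,z])-p0)/25
        print(" ".join(f"{v:.2f}" for v in [*(best/6),*d]))
C=np.array([604.6,48.6]);Bx=np.array([.9983,-.0577]);By=np.array([.0577,.9983])
def b2w(x,y): return C+x*Bx+y*By
def w2b(p): d=np.array(p)[:2]-C;return np.array([d@Bx,d@By])
def bar(name=None,roi=None):
    c=cap();W=world(c);w=W.reshape(-1,3);hsv=cv2.cvtColor(c["color"],cv2.COLOR_RGB2HSV).reshape(-1,3).astype(int);rgb=c["color"].reshape(-1,3).astype(int)
    E=c["extrinsics"]
    H=E[:3,:3];  
    # top-face pixels projected on plane z=28
    v,u=np.mgrid[:384,:512];r=np.stack([(u-c["cx"])/c["fx"],(v-c["cy"])/c["fy"],np.ones_like(u,float)],-1)@H.T
    s=(28-E[2,3])/r[...,2];P=(E[:3,3]+s[...,None]*r)[...,:2].reshape(-1,2)
    ok=(w[:,2]>20)&(w[:,2]<38)&(P[:,0]>430)&(P[:,0]<650)&(P[:,1]>-210)&(P[:,1]<200)
    blue=ok&(rgb[:,2]>150)&(rgb[:,0]<110);red=ok&(rgb[:,0]>180)&(rgb[:,1]<90)
    bp=P[blue]
    white=ok&(rgb.min(1)>170)
    wp=P[white]
    if name: 
        cv2.imwrite(f"pics/{name}.png",rectify(c,28,420,660,-210,190))
    m=white|blue
    im=(m.reshape(384,512)*255).astype(np.uint8)
    # axis from white points
    q=P[white];mu=q.mean(0);rect=cv2.minAreaRect(P[m].astype(np.float32))
    cov=np.cov((q-mu).T);wv,V=np.linalg.eigh(cov);ax=V[:,1]
    if (bp.mean(0)-mu)@ax>0: ax=-ax
    far=np.percentile((bp-mu)@ax,3) if len(bp) else np.nan
    nb=np.array([ax[1],-ax[0]]) # across +x-ish
    phi=np.degrees(np.arctan2(ax@Bx,ax@By))
    side=np.percentile((q-mu)@nb,[2,98])
    cen=mu+ax*(far+119)+nb*side.mean()
    print("white",len(q),"blue",len(bp),"rect",np.round(rect[0],1),np.round(rect[1],1),round(rect[2],1),"width",np.round(side,1))
    print("cen W",np.round(cen,1),"ax",np.round(ax,3),"bayC",np.round(w2b(cen),1),"phi",round(phi,1),"red bay",np.round(w2b(cen+120*ax),1),"blue bay",np.round(w2b(cen-120*ax),1))
    return cen,ax
E
python3 - <<'E'
from h import *
bar()
go((415,16,150,-10),(415,16,9,-10))
E
```

```text
white 895 blue 120 rect [471.1 -59.2] [ 29.2 216. ] 4.8 width [-13.9  13.9]
cen W [470.1 -47.3] ax [-0.082  0.997] bayC [-128.7 -103.5] phi -8.0 red bay [-145.5   15.3] blue bay [-111.9 -222.3]
t 1.8 tcp [ 197.4 -645.5  238.7] zyaw -73.0 xaxis [ 0.  0. -1.] F [-0.   0.3  1.1] j [-1.31  0.26  1.6   0.    1.27 -0.04]
-10.50 -0.00 -0.00 3.55 16.06 -22.76
-10.50 -0.00 -0.00 9.19 16.06 -22.76
```

Emit:
step_arm:
  deltas: "-10.5 0 0 3.5 16 -22.8 0;-10.5 0 0 3.5 16 -22.8 0;-10.5 0 0 3.5 16 -22.8 0;-10.5 0 0 3.5 16 -22.8 0;-10.5 0 0 3.5 16 -22.8 0;-10.5 0 0 3.5 16 -22.8 0;-10.5 0 0 3.5 16 -22.8 0;-10.5 0 0 3.5 16 -22.8 0;-10.5 0 0 3.5 16 -22.8 0;-10.5 0 0 3.5 16 -22.8 0;-10.5 0 0 3.5 16 -22.8 0;-10.5 0 0 3.5 16 -22.8 0"

```text
t: 3.0
eef_pos: [382.3, -77.7, 164.3]
eef_rot: [0.062, 0.704, -0.062, 0.705]
contact_force: [0.3, -0.1, -0.5]
opening: 0.004
```

```bash
python3 - <<'E'
from h import *
go((415,16,150,-10),(415,16,9,-10))
E
```

```text
t 3.0 tcp [382.3 -77.7 164.3] zyaw -10.0 xaxis [ 0.002 -0.001 -1.   ] F [ 0.3 -0.1 -0.5] j [-0.26 -0.24  2.26 -0.    1.12 -0.09]
-0.00 0.02 0.00 0.57 3.92 0.63
-0.00 0.02 0.00 6.21 3.92 0.62
```

Emit:
step_arm:
  deltas: "0 0 0 0.6 3.9 0.6 0;0 0 0 0.6 3.9 0.6 0;0 0 0 0.6 3.9 0.6 0;0 0 0 4.2 3.9 0.6 0;0 0 0 4.2 3.9 0.6 0;0 0 0 4.2 3.9 0.6 0;0 0 0 4.2 3.9 0.6 0"

```text
t: 3.7
eef_pos: [413.0, 13.3, 59.0]
eef_rot: [0.062, 0.705, -0.062, 0.704]
contact_force: [0.9, 0.4, -0.2]
opening: 0.005
```

```bash
python3 - <<'E'
from h import *
go((415,16,9,-10))
c=cap("side");cv2.imwrite("pics/s1.png",cv2.resize(c["color"][100:330,100:380,::-1],None,fx=2.6,fy=2.6))
E
```

```text
t 3.7 tcp [413.   13.3  59. ] zyaw -10.0 xaxis [-0.002 -0.    -1.   ] F [ 0.9  0.4 -0.2] j [-0.03 -0.04  2.31 -0.    0.88  0.15]
-0.01 -0.02 0.00 2.00 0.12 0.06
```

View pics/s1.png

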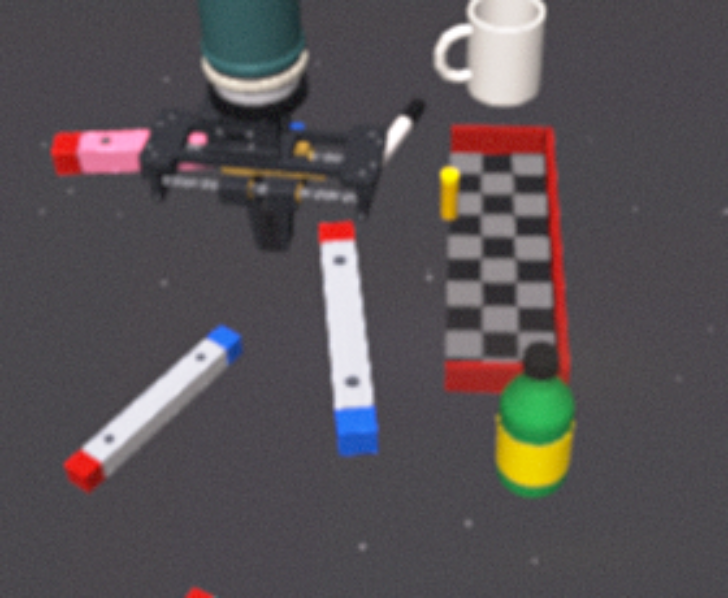

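Emit:
step_arm:
  deltas: "0 0 0 2 0.1 0.1 0;0 0 0 2 0.1 0.1 0;0 0 0 2 0.15 0.4 0;0 0 0 2 0.2 0.6 0;0 0 0 2 0.22 0.75 0;0 0 0 2 0.25 0.9 0;0 0 0 2 0.28 1.05 0;0 0 0 2 0.3 1.2 0;0 0 0 2 0.32 1.35 0;0 0 0 2 0.35 1.5 0;0 0 0 2 0.37 1.65 0;0 0 0 2 0.4 1.8 0"

```text
t: 4.95
eef_pos: [459.8, 16.0, 8.8]
eef_rot: [0.062, 0.705, -0.062, 0.704]
contact_force: [-2.0, 0.3, 2.8]
opening: 0.005
```

```bash
python3 - <<'E'
from h import *
go((500,16,9,-10))
bar("b1")
E
```

```text
t 4.95 tcp [459.8  16.    8.8] zyaw -10.0 xaxis [-0. -0. -1.] F [-2.   0.3  2.8] j [-0.02  0.14  2.24 -0.    0.76  0.15]
0.00 -0.00 0.00 -0.01 0.28 1.58
white 220 blue 127 rect [486.6  -2.2] [332.8  30.4] 87.0 width [-13.8  14. ]
cen W [483.4 -49.1] ax [0.039 0.999] bayC [-115.3 -104.5] phi -1.1 red bay [-117.6   15.5] blue bay [-113.  -224.5]
```

View pics/b1.png

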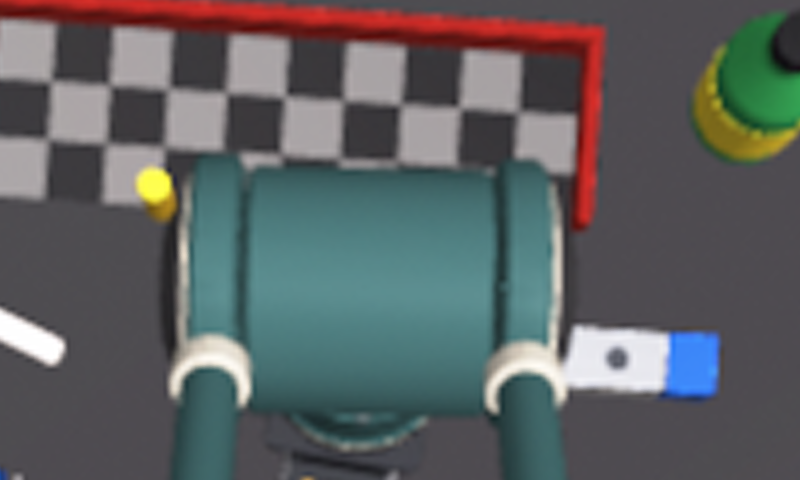

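Emit:
step_arm:
  deltas: "0 0 0 0 0.03 0.15 0;0 0 0 0 0.05 0.3 0;0 0 0 0 0.08 0.45 0;0 0 0 0 0.1 0.6 0;0 0 0 0 0.13 0.75 0;0 0 0 0 0.16 0.9 0;0 0 0 0 0.16 0.9 0;0 0 0 0 0.1 0.5 0;0 0 0 0 -0.1 -0.6 0;0 0 0 -2.5 -0.1 -1 0;0 0 0 -3.5 -1 -3 0;0 0 0 -3.5 -2 -4 0"

```text
t: 6.2
eef_pos: [354.8, -15.3, 99.3]
eef_rot: [0.061, 0.702, -0.061, 0.707]
contact_force: [0.2, -1.2, 0.3]
opening: 0.002
```

```bash
python3 - <<'E'
from h import *
go((415,16,9,-10))
bar("b2")
c=cap("side");cv2.imwrite("pics/s2.png",cv2.resize(c["color"][100:330,100:380,::-1],None,fx=2.6,fy=2.6))
E
```

```text
t 6.2 tcp [354.8 -15.3  99.3] zyaw -9.8 xaxis [ 0.006 -0.001 -1.   ] F [ 0.2 -1.2  0.3] j [-0.11 -0.24  2.39  0.    0.99  0.06]
0.03 0.06 -0.00 3.63 1.64 2.13
white 883 blue 126 rect [501.7  -2.3] [333.7  57.5] 85.6 width [-13.9  14.1]
cen W [499.8 -49.9] ax [0.21  0.978] bayC [ -98.9 -104.4] phi 8.8 red bay [-80.6  14.2] blue bay [-117.2 -223. ]
```

View pics/b2.png

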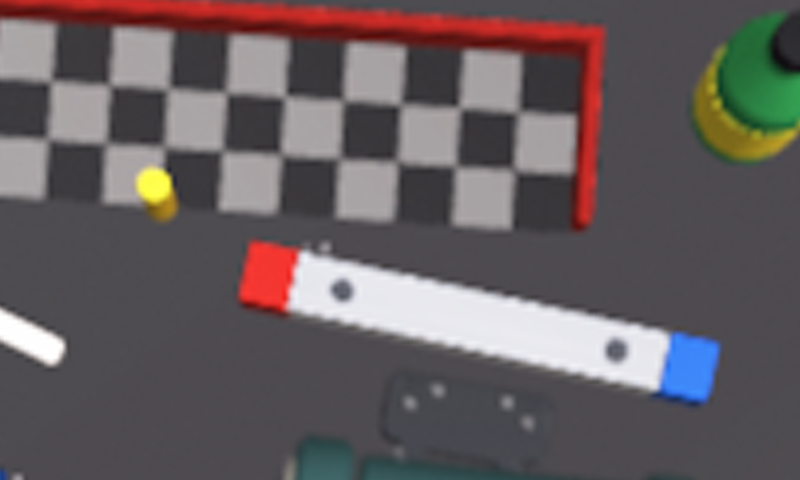

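View pics/s2.png

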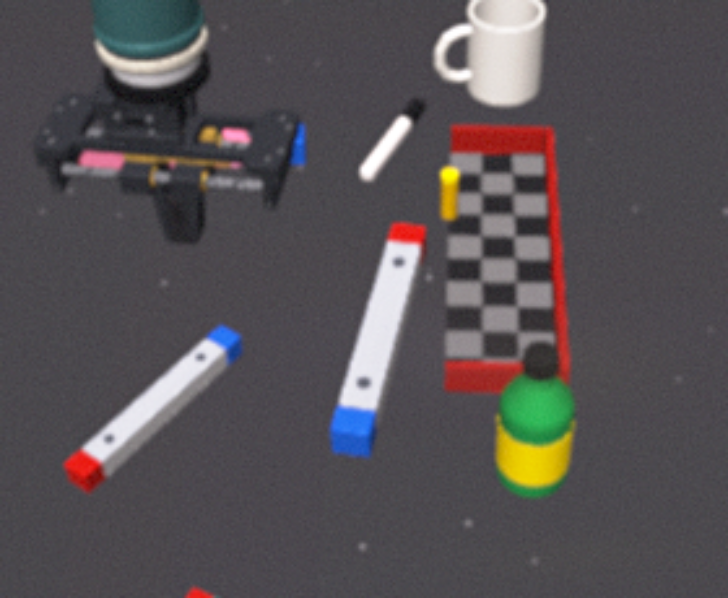

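```bash
python3 - <<'E'
from h import *
go((468,50,90,-20),(468,50,9,-20),(537,50,9,-20))
E
```

```text
t 6.3 tcp [349.1 -16.4  97. ] zyaw -10.1 xaxis [ 0.001 -0.001 -1.   ] F [-0.8  0.8  0.7] j [-0.12 -0.25  2.4  -0.    0.99  0.06]
1.66 0.01 0.01 0.28 3.45 4.22
1.66 0.01 0.01 3.52 3.45 4.21
1.66 0.01 0.01 3.52 3.93 6.93
```

Emit:
step_arm:
  deltas: "1.7 0 0 0.3 3.45 4.2 0;1.7 0 0 0.3 3.45 4.2 0;1.7 0 0 0.3 3.45 4.2 0;1.7 0 0 0.3 3.45 4.2 0;1.7 0 0 2.5 3.45 4.2 0;1.7 0 0 3.5 3.45 4.2 0;1.7 0 0 3.5 3.45 4.2 0;1.7 0 0 3.5 3.45 4.2 0"

```text
t: 7.1
eef_pos: [470.3, 51.0, 8.4]
eef_rot: [0.124, 0.697, -0.124, 0.695]
contact_force: [0.2, -0.1, -0.0]
opening: 0.005
```

```bash
python3 - <<'E'
from h import *
go((468,50,9,-20),(535,50,9,-20))
E
```

```text
t 7.1 tcp [470.3  51.    8.4] zyaw -20.2 xaxis [-0.002 -0.    -1.   ] F [ 0.2 -0.1 -0. ] j [ 0.06  0.16  2.22 -0.    0.77  0.41]
-0.03 -0.02 0.01 -0.02 -0.07 -0.07
-0.03 -0.02 0.01 -0.03 0.85 2.44
```

Emit:
step_arm:
  deltas: "0 0 0 0 0.1 0.3 0;0 0 0 0 0.17 0.5 0;0 0 0 0 0.22 0.65 0;0 0 0 0 0.28 0.8 0;0 0 0 0 0.33 0.95 0;0 0 0 0 0.39 1.1 0;0 0 0 0 0.44 1.25 0;0 0 0 0 0.5 1.4 0;0 0 0 0 0.55 1.55 0;0 0 0 0 0.6 1.7 0;0 0 0 0 0.65 1.85 0;0 0 0 0 0.7 2 0"

```text
t: 8.3
eef_pos: [524.9, 50.4, 8.6]
eef_rot: [0.124, 0.696, -0.124, 0.696]
contact_force: [-0.7, 0.8, 0.2]
opening: 0.001
```

```bash
python3 - <<'E'
from h import *
go((535,50,9,-20))
bar("b3")
c=cap("side");cv2.imwrite("pics/s3.png",cv2.resize(c["color"][100:330,100:380,::-1],None,fx=2.6,fy=2.6))
E
```

```text
t 8.3 tcp [524.9  50.4   8.6] zyaw -20.2 xaxis [-0.  0. -1.] F [-0.7  0.8  0.2] j [0.05 0.25 2.1  0.   0.79 0.4 ]
-0.03 -0.00 0.00 -0.02 0.13 0.39
white 514 blue 123 rect [513.1  12.6] [354.4  79.6] 82.3 width [-15.5  15.6]
cen W [511.7 -47.3] ax [0.373 0.928] bayC [ -87.2 -101.1] phi 18.6 red bay [-48.9  12.6] blue bay [-125.5 -214.8]
```

View pics/s3.png

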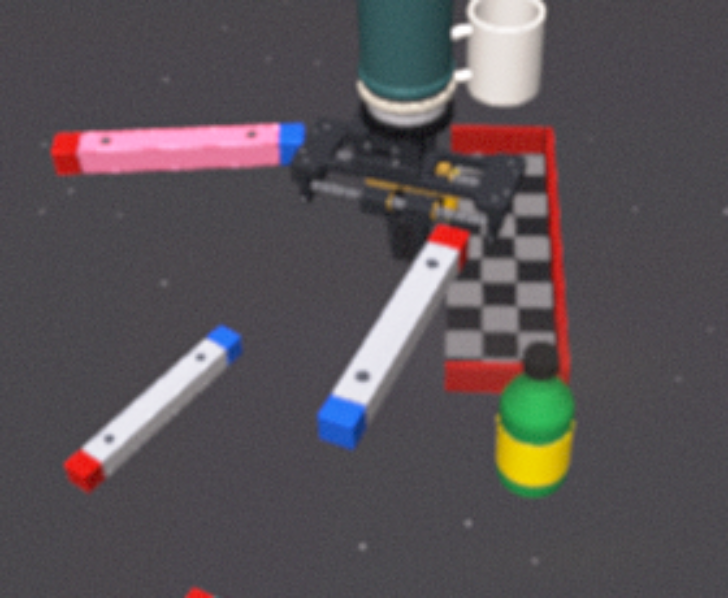

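Emit:
step_arm:
  deltas: "0 0 0 0 0.05 0.15 0;0 0 0 0 0.1 0.3 0;0 0 0 0 0.15 0.45 0;0 0 0 0 0.18 0.55 0;0 0 0 0 0.18 0.55 0;0 0 0 0 0 -0.2 0;0 0 0 -2 0 -0.8 0;0 0 0 -4 -1 -3 0;0 0 0 -4 -3 -6 0;0 0 0 -4 -3 -6 0;0 0 0 -4 -3 -6 0"

```text
t: 9.5
eef_pos: [353.9, 31.4, 108.5]
eef_rot: [0.124, 0.697, -0.124, 0.696]
contact_force: [0.7, -0.6, -1.4]
opening: 0.005
```

```bash
python3 - <<'E'
from h import *
go((535,50,9,-20))
bar("b4")
E
```

```text
t 9.5 tcp [353.9  31.4 108.5] zyaw -20.2 xaxis [-0.001 -0.    -1.   ] F [ 0.7 -0.6 -1.4] j [ 0.02 -0.25  2.37 -0.    1.02  0.37]
-0.03 -0.01 0.01 3.97 3.20 6.55
white 866 blue 124 rect [514.1 -58.3] [214.7  30.6] 59.7 width [-14.   13.9]
cen W [520.  -47.4] ax [0.505 0.863] bayC [ -78.9 -100.7] phi 27.0 red bay [-24.4   6.2] blue bay [-133.4 -207.6]
```

View pics/b4.png

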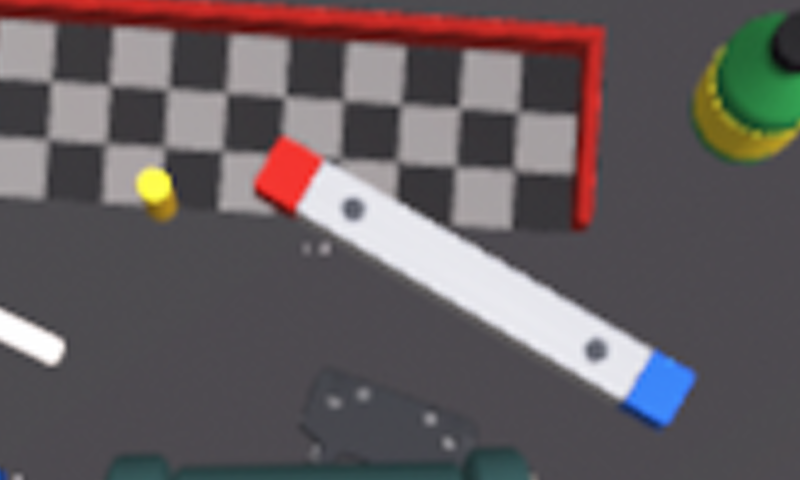

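```bash
python3 - <<'E'
from h import *
u=np.array([.505,.863]);b=np.array([520,-47.4])-120*u
p=b-24*u;print(p)
go((*p,100,-30.3),(*p,9,-30.3))
E
```

```text
[ 447.28  -171.672]
t 9.55 tcp [353.8  31.3 108.6] zyaw -20.2 xaxis [-0.001 -0.    -1.   ] F [-1.   1.  -0.4] j [ 0.02 -0.25  2.37 -0.    1.02  0.37]
1.68 -0.01 0.01 0.34 -6.33 6.31
1.68 -0.01 0.01 3.98 -6.33 6.31
```

Emit:
step_arm:
  deltas: "1.7 0 0 0.3 -6.3 6.3 0;1.7 0 0 0.3 -6.3 6.3 0;1.7 0 0 0.3 -6.3 6.3 0;1.7 0 0 0.3 -6.3 6.3 0;1.7 0 0 0.3 -6.3 6.3 0;1.7 0 0 0.3 -6.3 6.3 0;1.7 0 0 3 -6.3 6.3 0;1.7 0 0 4 -6.3 6.3 0;1.7 0 0 4 -6.3 6.3 0;1.7 0 0 4 -6.3 6.3 0"

```text
t: 10.55
eef_pos: [450.5, -169.2, 8.3]
eef_rot: [0.185, 0.683, -0.185, 0.681]
contact_force: [0.9, 0.1, -0.6]
opening: 0.007
```

```bash
python3 - <<'E'
from h import *
u=np.array([.505,.863]);b=np.array([520,-47.4])-120*u
p=b-24*u
go((*p,9,-30.3),(*(p+15*u),9,-30.3),(*(p+65*u),9,-30.3))
c=cap("side");cv2.imwrite("pics/s4.png",cv2.resize(c["color"][100:330,100:380,::-1],None,fx=2.6,fy=2.6))
E
```

```text
t 10.55 tcp [ 450.5 -169.2    8.3] zyaw -30.3 xaxis [-0.003  0.001 -1.   ] F [ 0.9  0.1 -0.6] j [-0.41  0.17  2.2   0.    0.77  0.12]
-0.01 -0.03 0.00 -0.03 -0.15 -0.06
-0.01 -0.03 0.00 -0.03 0.45 -0.06
-0.01 -0.03 0.00 -0.03 2.45 -0.06
```

View pics/s4.png

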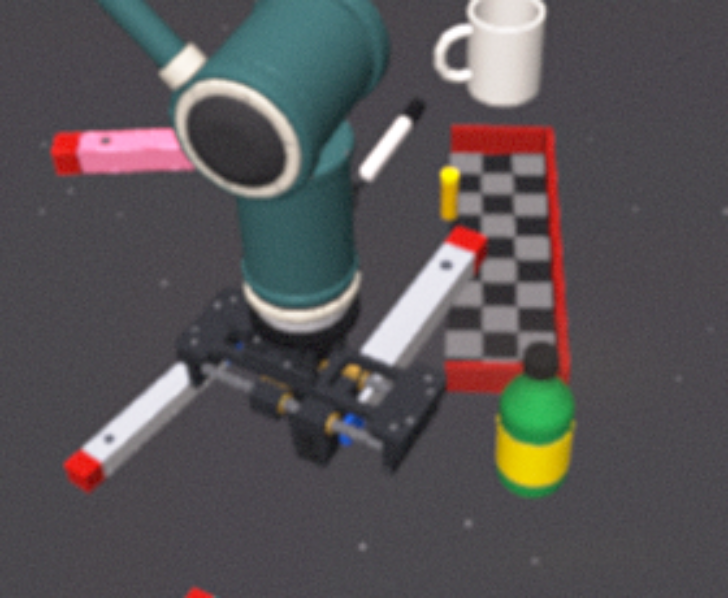

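Emit:
step_arm:
  deltas: "0 0 0 0 0.2 -0.05 0;0 0 0 0 0.35 -0.05 0;0 0 0 0 0.5 -0.05 0;0 0 0 0 0.65 -0.05 0;0 0 0 0 0.8 -0.05 0;0 0 0 0 0.95 -0.05 0;0 0 0 0 1.1 -0.05 0;0 0 0 0 1.25 -0.05 0;0 0 0 0 1.4 -0.05 0;0 0 0 0 1.55 -0.05 0;0 0 0 0 1.7 -0.05 0;0 0 0 0 1.85 -0.05 0"

```text
t: 11.8
eef_pos: [473.7, -129.5, 8.6]
eef_rot: [0.185, 0.682, -0.185, 0.682]
contact_force: [-1.4, -1.8, 2.8]
opening: 0.001
```

```bash
python3 - <<'E'
from h import *
u=np.array([.505,.863]);b=np.array([520,-47.4])-120*u
p=b-24*u
go((*(p+65*u),9,-30.3))
try: bar("b5")
except Exception as e: print(e)
c=cap("side");cv2.imwrite("pics/s5.png",cv2.resize(c["color"][100:330,100:380,::-1],None,fx=2.6,fy=2.6))
E
```

```text
t 11.8 tcp [ 473.7 -129.5    8.6] zyaw -30.4 xaxis [-0.  0. -1.] F [-1.4 -1.8  2.8] j [-0.32  0.19  2.18  0.    0.77  0.21]
-0.02 -0.00 0.00 -0.02 0.61 -0.06
white 868 blue 18 rect [537.5  34.7] [297.7 110.2] 86.5 width [-13.9  14.8]
cen W [545.   -2.9] ax [0.496 0.868] bayC [-56.5 -54.8] phi 26.4 red bay [-3.  52.6] blue bay [-109.9 -162.3]
```

View pics/s5.png

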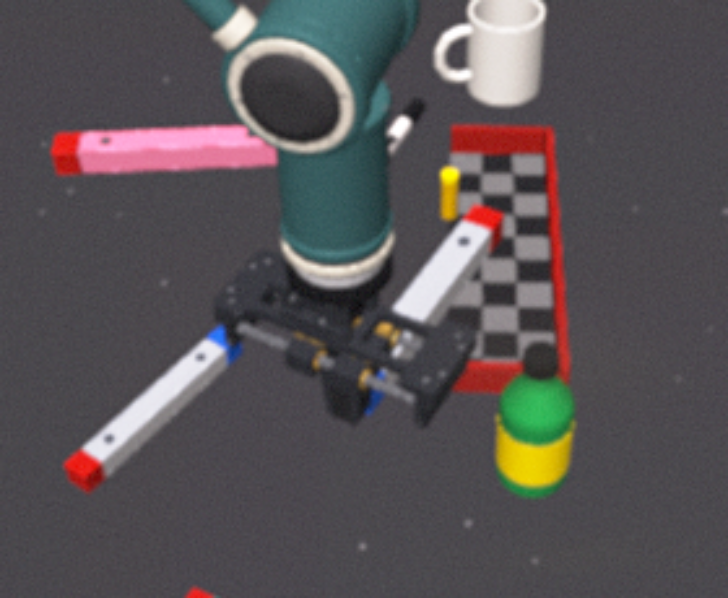

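View pics/b5.png

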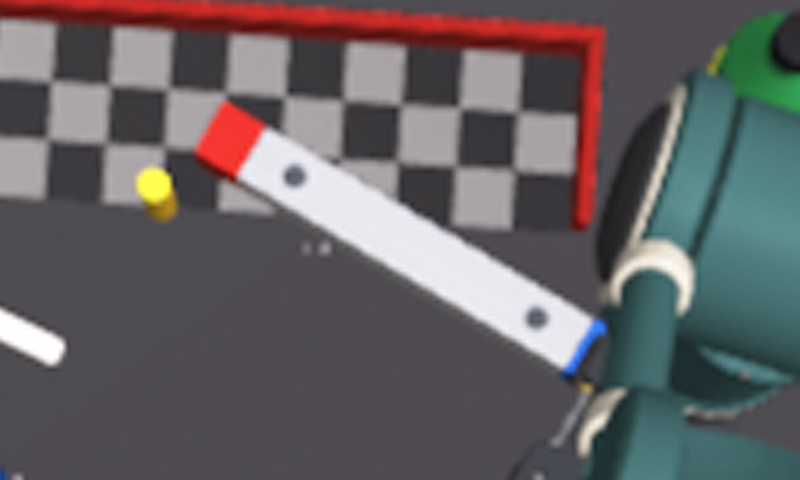

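Emit:
step_arm:
  deltas: "0 0 0 0 0.15 0 0;0 0 0 0 0.3 0 0;0 0 0 0 0.45 0 0;0 0 0 0 0.6 0 0;0 0 0 0 0.75 0 0;0 0 0 0 0.9 0 0;0 0 0 0 1.05 0 0;0 0 0 0 1.2 0 0;0 0 0 0 1.35 0 0;0 0 0 0 1.5 0 0;0 0 0 0 1.65 0 0;0 0 0 0 1.8 0 0"

```text
t: 13.1
eef_pos: [496.6, -90.8, 8.7]
eef_rot: [0.185, 0.682, -0.185, 0.682]
contact_force: [-0.8, -0.8, -1.1]
opening: 0.005
```

```bash
python3 - <<'E'
from h import *
go((500,-80,9,-30.3))
try: bar("b6")
except Exception as e: print(e)
E
```

```text
t 13.1 tcp [496.6 -90.8   8.7] zyaw -30.4 xaxis [-0.  0. -1.] F [-0.8 -0.8 -1.1] j [-0.23  0.21  2.15  0.    0.78  0.3 ]
-0.02 -0.00 0.00 -0.01 0.44 -0.10
white 818 blue 0 rect [560.4  21.7] [187.   30.4] 59.7 width [-13.7  14.3]
cen W [nan nan] ax [0.512 0.859] bayC [nan nan] phi 27.5 red bay [nan nan] blue bay [nan nan]h.py:58: RuntimeWarning: Mean of empty slice.
  if (bp.mean(0)-mu)@ax>0: ax=-ax
  ret = um.true_divide(
```

View pics/b6.png

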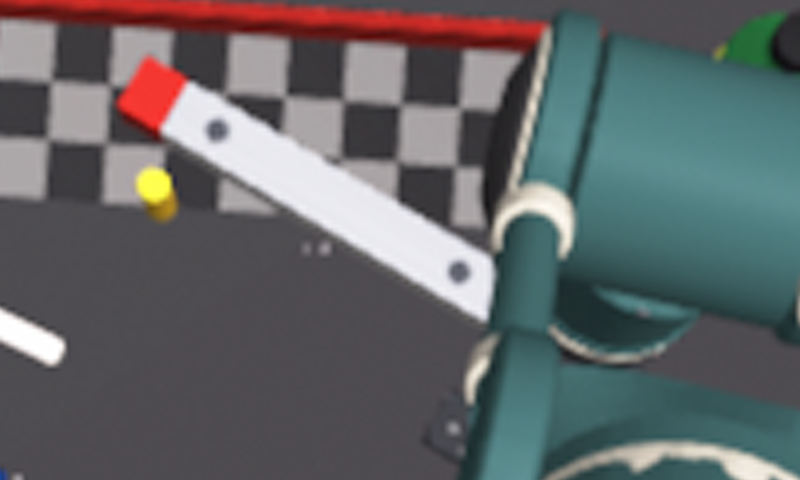

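Emit:
step_arm:
  deltas: "0 0 0 0 0.15 0 0;0 0 0 0 0.3 0 0;0 0 0 0 0.45 0 0;0 0 0 0 0.6 0 0;0 0 0 0 0.75 0 0;0 0 0 0 0.9 0 0;0 0 0 0 0.9 0 0;0 0 0 0 0.2 0 0;0 0 0 -1.5 -0.3 -0.5 0;0 0 0 -3 -1.2 -3 0;0 0 0 -4 -1.2 -5 0;0 0 0 -4 -1.2 -6 0"

```text
t: 14.35
eef_pos: [356.1, -43.0, 109.3]
eef_rot: [0.186, 0.681, -0.186, 0.683]
contact_force: [0.1, 0.8, 1.7]
opening: 0.004
```

```bash
python3 - <<'E'
from h import *
go((500,-80,9,-30.3))
bar("b7")
E
```

```text
t 14.35 tcp [356.1 -43.  109.3] zyaw -30.5 xaxis [ 0.003  0.    -1.   ] F [0.1 0.8 1.7] j [-0.19 -0.24  2.37  0.    1.01  0.34]
-0.03 0.03 -0.02 4.03 1.64 5.70
white 853 blue 119 rect [565.   29.5] [214.1  30.4] 59.7 width [-14.   14.2]
cen W [571.1  40.5] ax [0.507 0.862] bayC [-33. -10.] phi 27.2 red bay [21.8 96.8] blue bay [ -87.8 -116.8]
```

View pics/b7.png

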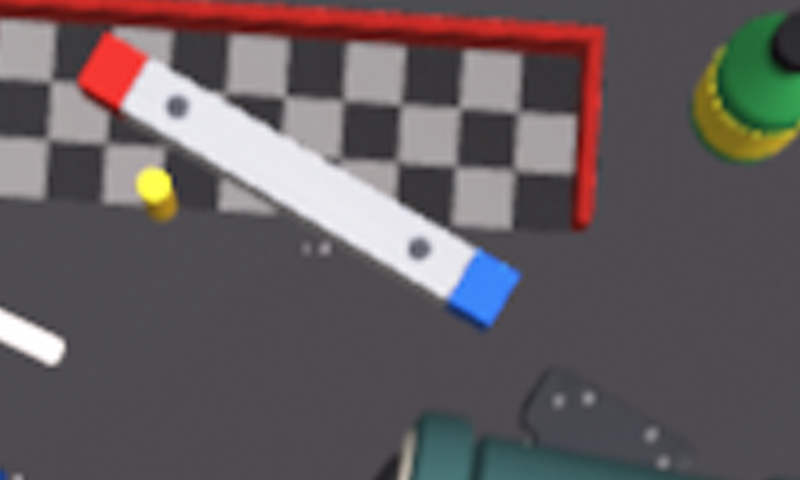

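The red end is now inside past the post, at about (100,70) in the crop. The blue end is still outside at about (490,300). Next is the swing.

```bash
python3 - <<'E'
from h import *
go((478,-22,100,-20),(478,-22,9,-20),(530,-18,9,-20))
E
```

```text
t 14.4 tcp [349.1 -40.2 109.3] zyaw -30.4 xaxis [-0.001  0.002 -1.   ] F [-4.4  0.5 -1. ] j [-0.19 -0.26  2.38  0.    1.02  0.34]
-1.74 -0.02 -0.01 0.37 3.24 4.08
-1.74 -0.02 -0.01 4.01 3.23 4.08
-1.74 -0.02 -0.01 4.01 4.43 5.79
```

Emit:
step_arm:
  deltas: "-1.7 0 0 0.4 3.2 4.1 0;-1.7 0 0 0.4 3.2 4.1 0;-1.7 0 0 0.4 3.2 4.1 0;-1.7 0 0 0.4 3.2 4.1 0;-1.7 0 0 2.5 3.2 4.1 0;-1.7 0 0 4 3.2 4.1 0;-1.7 0 0 4 3.2 4.1 0;-1.7 0 0 4 3.2 4.1 0"

```text
t: 15.2
eef_pos: [483.4, -25.8, 7.2]
eef_rot: [0.124, 0.697, -0.124, 0.695]
contact_force: [0.4, 0.8, -0.5]
opening: 0.007
```

```bash
python3 - <<'E'
from h import *
go((478,-22,9,-20),(530,-18,9,-20))
E
```

```text
t 15.2 tcp [483.4 -25.8   7.2] zyaw -20.2 xaxis [-0.003  0.    -1.   ] F [ 0.4  0.8 -0.5] j [-0.1   0.18  2.19  0.    0.77  0.25]
-0.03 -0.03 0.01 -0.07 0.07 -0.26
-0.03 -0.03 0.01 -0.08 0.94 1.64
```

Emit:
step_arm:
  deltas: "0 0 0 -0.07 0.1 0.15 0;0 0 0 -0.07 0.2 0.3 0;0 0 0 -0.07 0.27 0.45 0;0 0 0 -0.07 0.35 0.6 0;0 0 0 -0.07 0.43 0.75 0;0 0 0 -0.07 0.52 0.9 0;0 0 0 -0.07 0.6 1.05 0;0 0 0 -0.07 0.69 1.2 0;0 0 0 -0.07 0.77 1.35 0;0 0 0 -0.07 0.86 1.5 0;0 0 0 -0.07 0.94 1.65 0"

```text
t: 16.3
eef_pos: [531.9, -18.1, 9.2]
eef_rot: [0.124, 0.696, -0.124, 0.696]
contact_force: [-1.3, -1.0, 0.5]
opening: 0.007
```

```bash
python3 - <<'E'
from h import *
go((550,-18,9,-20))
try: bar("b8")
except Exception as e: print(e)
c=cap("side");cv2.imwrite("pics/s8.png",cv2.resize(c["color"][100:330,100:380,::-1],None,fx=2.6,fy=2.6))
E
```

```text
t 16.3 tcp [531.9 -18.1   9.2] zyaw -20.2 xaxis [-0.  0. -1.] F [-1.3 -1.   0.5] j [-0.08  0.25  2.09  0.    0.79  0.27]
-0.03 -0.00 0.00 0.01 0.25 0.68
white 365 blue 8 rect [581.4  29.9] [214.7  29.8] 69.0 width [-14.2  14.9]
cen W [582.1  42.1] ax [0.412 0.911] bayC [-22.1  -7.8] phi 21.0 red bay [ 21.  104.2] blue bay [ -65.1 -119.8]
```

View pics/b8.png

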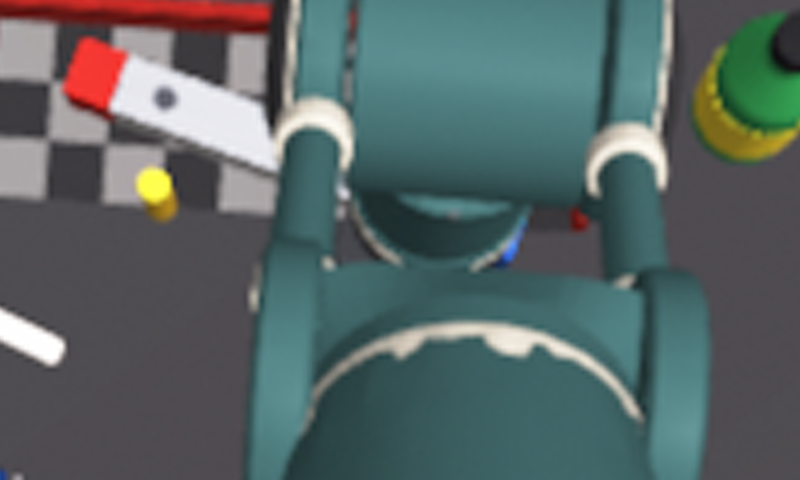

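View pics/s8.png

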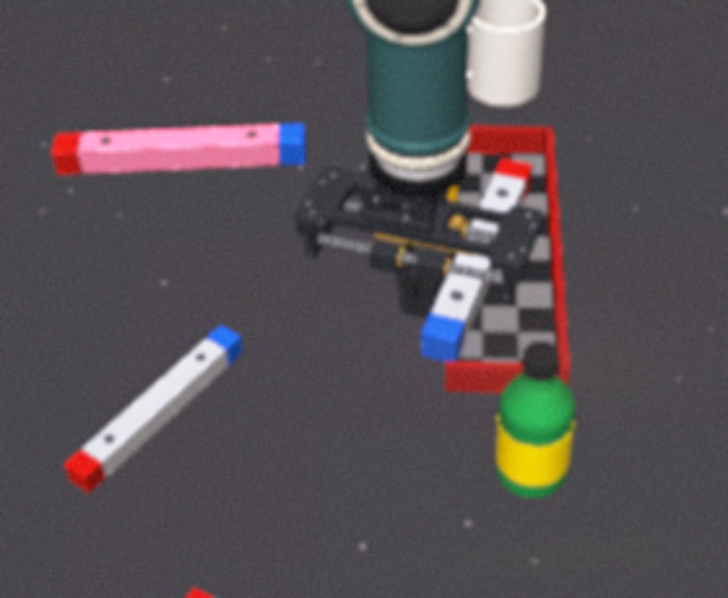

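Emit:
step_arm:
  deltas: "0 0 0 0 -0.25 -0.68 0;0 0 0 0 -1.18 -0.42 0;0 0 0 0 -1.18 -0.42 0;0 0 0 0 -1.1 -0.2 0;0 0 0 0 -1.05 -0.05 0;0 0 0 0 -1 0.1 0;0 0 0 0 -0.95 0.25 0;0 0 0 0 -0.9 0.4 0;0 0 0 0 -0.85 0.55 0;0 0 0 0 -0.8 0.7 0;0 0 0 0 -0.75 0.85 0;0 0 0 0 -0.7 1 0"

```text
t: 17.6
eef_pos: [549.3, -43.2, 9.2]
eef_rot: [0.124, 0.696, -0.124, 0.696]
contact_force: [-1.2, -0.6, -0.1]
opening: 0.004
```

```bash
python3 - <<'E'
from h import *
go((565,-38,9,-20))
c=cap("side");cv2.imwrite("pics/s9.png",cv2.resize(c["color"][100:330,100:380,::-1],None,fx=2.6,fy=2.6))
E
```

```text
t 17.6 tcp [549.3 -43.2   9.2] zyaw -20.2 xaxis [-0.  0. -1.] F [-1.2 -0.6 -0.1] j [-0.12  0.28  2.05  0.    0.8   0.23]
-0.03 -0.00 -0.00 0.01 0.41 0.52
```

View pics/s9.png

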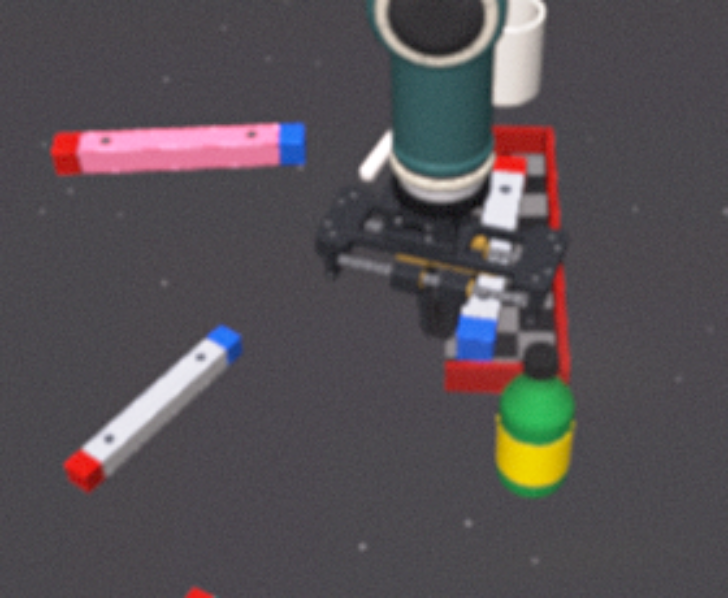

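Emit:
step_arm:
  deltas: "0 0 0 0 -0.2 -0.6 0;0 0 0 -1.5 -0.5 -1.4 0;0 0 0 -4 -1.3 -3.5 0;0 0 0 -4 -2.6 -7 0;0 0 0 -4 -2.6 -7 0;0 0 0 -4 -2.6 -7 0"

```text
t: 18.25
eef_pos: [359.0, -43.4, 109.4]
eef_rot: [0.124, 0.696, -0.124, 0.696]
contact_force: [0.8, -0.3, -0.1]
opening: 0.006
```

```bash
python3 - <<'E'
from h import *
bar("b10")
go((520,-50,9,-10))
E
```

```text
white 864 blue 118 rect [597.2  31.7] [215.4  30.9] 78.3 width [-14.4  14.6]
cen W [599.6  44. ] ax [0.202 0.979] bayC [-4.8 -4.9] phi 8.4 red bay [ 12.7 113.8] blue bay [ -22.2 -123.6]
t 18.3 tcp [358.1 -43.4 109.4] zyaw -20.2 xaxis [-0.001  0.    -1.   ] F [-1.1  1.1 -0.1] j [-0.19 -0.24  2.36 -0.    1.02  0.16]
-1.70 -0.01 0.00 4.01 1.99 6.17
```

View pics/b10.png

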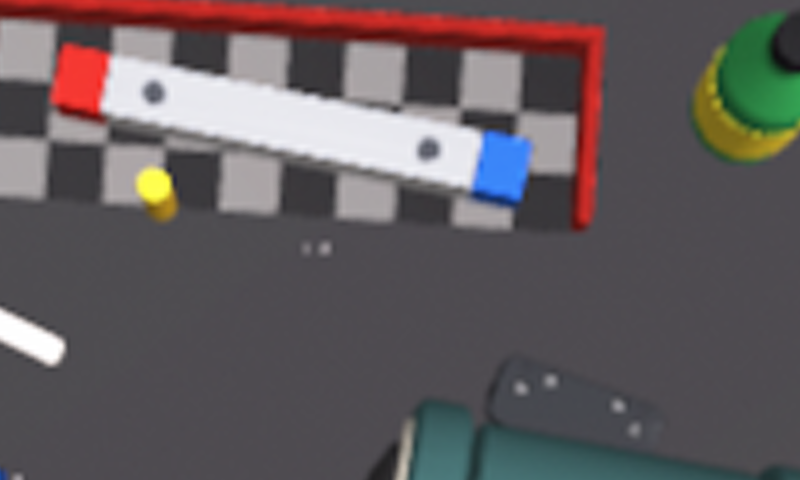

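Emit:
step_arm:
  deltas: "-1.7 0 0 0.2 2.4 6.6 0;-1.7 0 0 0.2 2.4 6.6 0;-1.7 0 0 0.2 2.4 6.6 0;-1.7 0 0 0.2 2.4 6.6 0;-1.7 0 0 0.2 2.4 6.6 0;-1.7 0 0 2.5 2.4 6.6 0;-1.7 0 0 4 2.4 6.6 0;-1.7 0 0 4 2.4 6.6 0;-1.7 0 0 4 2.4 6.6 0"

```text
t: 19.2
eef_pos: [536.4, -44.2, 8.7]
eef_rot: [0.062, 0.706, -0.062, 0.703]
contact_force: [0.1, 0.1, 1.0]
opening: 0.003
```

```bash
python3 - <<'E'
from h import *
go((566,-41,9,-10))
E
```

```text
t 19.2 tcp [536.4 -44.2   8.7] zyaw -10.0 xaxis [-0.003  0.    -1.   ] F [0.1 0.1 1. ] j [-0.13  0.27  2.08  0.    0.8   0.05]
-0.00 -0.03 0.00 -0.02 0.33 1.14
```

Emit:
step_arm:
  deltas: "0 0 0 0 0.05 0.15 0;0 0 0 0 0.1 0.3 0;0 0 0 0 0.14 0.45 0;0 0 0 0 0.18 0.6 0;0 0 0 0 0.22 0.75 0;0 0 0 0 0.27 0.9 0;0 0 0 0 0.32 1.05 0;0 0 0 0 0.34 1.15 0;0 0 0 0 0.34 1.15 0;0 0 0 0 0.2 0.6 0;0 0 0 -1.5 0 -0.5 0;0 0 0 -4 -0.5 -3 0"

```text
t: 20.4
eef_pos: [489.4, -42.9, 81.3]
eef_rot: [0.062, 0.705, -0.061, 0.704]
contact_force: [0.4, -0.5, 1.5]
opening: 0.006
```

Emit:
step_arm:
  deltas: "0 0 0 -1 -0.6 -3.5 0;0 0 0 -1 -0.6 -3.5 0;0 0 0 -1 -0.6 -3.5 0;0 0 0 -1 -0.6 -3.5 0"

```text
t: 20.8
eef_pos: [401.5, -42.7, 107.4]
eef_rot: [0.062, 0.703, -0.062, 0.706]
contact_force: [1.0, 0.9, -0.2]
opening: 0.005
```

```bash
python3 - <<'E'
from h import *
bar("b11")
go((520,-50,9,-10))
c=cap("top");cv2.imwrite("pics/t11.png",cv2.resize(c["color"][110:350,90:450,::-1],(792,528),interpolation=cv2.INTER_CUBIC))
c=cap("side");cv2.imwrite("pics/s11.png",cv2.resize(c["color"][100:330,100:380,::-1],None,fx=2.6,fy=2.6))
W=world(robot.capture("top"))
for nm,r in (("bottle",(322,140,356,170)),("mug",(105,120,155,175)),("marker",(145,178,197,210))):
    w=W[r[1]:r[3],r[0]:r[2]].reshape(-1,3);q=w[(w[:,2]>8)&(w[:,2]<140)];print(nm,np.round(q.mean(0)),np.round(q.min(0)),np.round(q.max(0)))
E
```

```text
white 865 blue 110 rect [592.  69.] [119.2 279. ] 21.0 width [-14.3  15. ]
cen W [607.5  46.6] ax [0.096 0.995] bayC [ 3.  -1.8] phi 2.2 red bay [  7.6 118.1] blue bay [  -1.6 -121.7]
t 20.85 tcp [402.3 -42.8 107.3] zyaw -10.0 xaxis [ 0.003 -0.    -1.   ] F [0.5 0.2 0.6] j [-0.17 -0.14  2.29  0.    0.99  0.01]
-0.00 0.03 -0.00 3.94 0.53 4.68
bottle [ 602. -179.   85.] [ 584. -213.    8.] [ 636. -159.  135.]
mug [626. 314.  57.] [558. 277.   8.] [667. 371.  95.]
marker [513. 217.  15.] [483. 161.   8.] [547. 275.  22.]
```

View pics/t11.png

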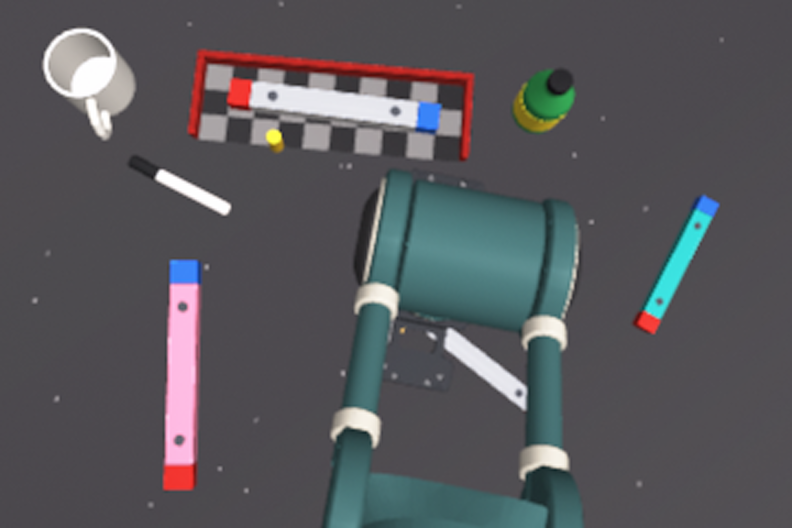

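View pics/s11.png

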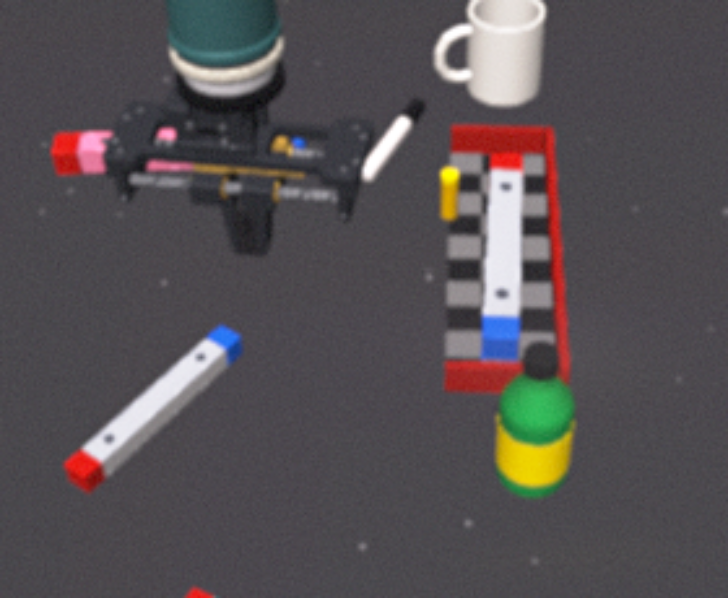

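The bar lies wholly inside the bay: red end at (240,93) and blue end at (428,116) in the top crop, both behind the post at (274,137). Bottle, mug and marker look where they were, and the gripper is in the air touching nothing. I'll raise it a little more and hand in.

Emit:
step_arm:
  deltas: "0 0 0 -2.5 0 0 0;0 0 0 -2.5 0 0 0;0 0 0 -2.5 0 0 0;0 0 0 -2.5 0 0 0"

```text
t: 21.4
eef_pos: [401.3, -42.6, 168.5]
eef_rot: [0.062, 0.705, -0.062, 0.704]
contact_force: [-0.6, -0.2, 0.3]
opening: 0.002
```

```bash
python3 - <<'E'
from h import *
go((520,-50,9,-10))
bar()
print(robot.close_job())
E
```

```text
t 21.4 tcp [401.3 -42.6 168.5] zyaw -10.0 xaxis [-0.001  0.    -1.   ] F [-0.6 -0.2  0.3] j [-0.17 -0.21  2.23 -0.    1.13  0.01]
0.00 -0.01 0.00 6.38 0.53 4.73
white 857 blue 112 rect [606.4  33.7] [215.9  30.8] 83.8 width [-14.4  14.4]
cen W [607.5  46.4] ax [0.109 0.994] bayC [ 3. -2.] phi 2.9 red bay [  9.1 117.8] blue bay [  -3.1 -121.9]
the job is handed in; nothing more can be done
None
```

The bar is wholly inside the bay behind the post, and I handed the job in at about 21.5 s. With the gripper shut, I turned the bar to about 27° to the bay. I then slid its red end in past the post by pushing on the blue end face, and swung the blue end in with side pushes.

- **Bar:** the last measurement puts its centre at bay (3, -2) mm, turned about 3°, with the red end at y = +118 and the blue end at y = -122. That leaves at least 20 mm to each wall and the post.
- **Forces:** every reading I took was under 5 N, but I only read them at the end of each move.
- **Bystanders:** bottle and marker measured within about 1 mm of their first averages, and so did the mug. Single extreme depth points moved more (mug 19 mm, marker 5 mm), which I took as depth noise because the pictures show both unmoved.
- **Robot:** it ended about 170 mm above the counter, in front of the bay, touching nothing.

While the arm hid part of the bar, some top-camera measurements of it were unusable. I checked those against the side camera and the TCP position, and measured again with the arm clear. I saw no failed checks.

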